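# Put the round biscuit stamp away and click the slide lid shut

## Task

Stand the round biscuit stamp upright on the floor of its open slide-lid wooden box, then slide the lid along its channel and force it over the little ridge at the end until it is fully home. Leave the square stamp, the spice jar and the tongs where they are.

Things in the scene. Friction and masses are not known exactly. Their poses are not given: they have to be found in the camera images.
- box: Pale wooden box fixed on the ledge, 206 mm long (its x) x 96 wide (its y) x 87 high. Origin on the ledge under it, 1 mm from mid-length towards -x; z up. The lid opens towards +x, slides at z 72 to 80. Inside: x -82 to +96, y -40 to +40, floor at z 8 mm. Lips at z 82 to 87 over the lid's edges leave 62 mm free between them. A stop board 83 mm high closes the -x end.
- box_in (a point): Point on the box's inner floor, 8 mm above the ledge, 50 mm from the inner face of the closed (-x) end wall, midway between the sides: about the middle of the part left uncovered by the drawn-back lid (89 to 119 mm long, from that end wall). Axes as the box's.
- lid (a joint): How far the lid is open, m: 0 fully home at the stop, 0.15 end of travel; starts 0.105 to 0.135. Slides with 1 to 2 N drag, cannot leave its channel. From 0.011 to 0.006 the ridge resists with up to about 10 N (at 0.011, where the lid stops if pushed softly); beyond that it snaps under the lid's edge and draws the lid home. A lid let go short of it stays short.
- lid_rib (a point): Middle of the finger rib on the lid: a straight wooden bar 12 mm thick along the box's x (slide direction), 50 mm long across it, standing 20 mm above the lid's upper face. The point is 10 mm above that face (90 mm above the ledge); with the lid home it is 61 mm from the box origin towards +x. Axes as the box's.
- round_stamp: Turned wooden biscuit stamp with a ROUND foot 52 mm across and 14 mm thick, standing upright; on it a round knob 26 mm across from 34 to 52 mm above the underside, neck 20 mm below; 56 mm high overall, about 70 g. Origin at the centre of its underside, z up along its axis.
- square_stamp: The same kind of wooden stamp with a SQUARE foot 48 x 48 mm, same knob and height; stays where it is. Origin at the centre of its underside.
- spice_jar: Small glass spice jar with an aluminium cap, 46 mm across, 75 mm high; bystander. Origin at the centre of its underside.
- tongs: Steel tongs with a spring lock ring, closed, 280 mm long along its x, 24 mm high; bystander. Origin under its middle.
- ridge_mid (a point): Middle of the springy wooden ridge, a round bar 8 mm thick lying across the box on its closed (-x) end wall, 91 mm from the box origin, 72 mm above the ledge. It stands 2.5 mm up into the lid's way and is pressed down as the lid's edge is forced over it.
There are look-alikes about, which are no part of the job. Leave any orange or purple look-alike of the round_stamp alone.

How it is judged:
By the outcome, as a careful person would: the job done as asked, in the order asked, and still so for the second after the job is handed in, with the robot touching nothing.
It also fails if it takes over 51 s, if anything falls off the work surface, if the arm or the gripper's body presses on something with over 40 N, if the wrist force passes 120 N, or if a joint passes its speed limit or range.

## Robot

A 6-joint arm with a two-finger parallel gripper is mounted at the origin on the work surface. World frame = base frame: x ahead of the robot, y to its left, z up, the work surface at z = 0. Lengths are in m, angles in rad, forces in N, time in s.
With the tool pointing down it reaches from about 0.35 to 0.975 m from the base axis. Payload 4.9 kg.
Tool frame: the origin (TCP) lies midway between the tips of the shut fingers; the grasp point (between the pads) lies 19 mm behind it; z points along the fingers, y is the line along which they close (so a half turn about z gives the same grasp; the last joint's range is limited). The gripper opens to 85 mm and grips with 20 to 120 N. Pads are 22 mm wide; open, the fingers measure 114 mm over their backs; the gripper's body (76 mm by 85 mm) begins 54 mm behind the grasp point. The pads swing forward as they close: fully open they stand 13 mm farther back than shut.
Start: joints at [1.025, 0.053, 1.613, -0, 1.476, -0.119], TCP at [0.259, 0.569, 0.231] pointing down, gripper open.
Joint ranges: [-3.01, 3.01], [-1.01, 2.22], [0.06, 2.58], [-1.02, 4.17], [0.09, 2.62], [-3.14, 3.14]. Speed limits (rad/s): [2.57, 2.57, 3.14, 3.14, 3.14, 3.14].

## Interface

Orientations are given as a unit quaternion [w, x, y, z].
In Python, from plant import manip gives the robot as it stands.
- The arm moves only by the tool move_arm, never from a script. Its argument "increments" is one flat list of numbers, 5 for each row, row after row: the shift along the tool's x, y, z in mm, then the turn about the tool's z in rad, then the opening, from 0 (shut) to 1 (fully open). In form: [tx, ty, tz, spin, jaw, tx, ty, tz, spin, jaw, ...]. A call has 1 to 8 rows; each row shifts and turns the commanded pose from where the row before left it, along the tool's axes as they then stand; what a row does not reach is not made up. A row lasts 1/12 s, in which the tool goes at most 41.7 mm and 7.16 degrees, less where a joint would pass 70% of its speed; a pose out of reach is approached as far as the arm can. A call with a gripper value outside its range is refused whole. The fingers move at their own pace and stop on an object; the grip force is fixed at half the most. Time passes only in rows, so rows that do not move let the fingers close. It gives the time, the measured TCP pose, the force, the opening and the grip force at its end, in the units of the state.
- manip.state(): the state, without advancing time (a new reading comes with each control period).
- manip.grab_frame(name): name is "scene" or "top" or "wrist"; returns a dict with "image" (384x512x3 uint8, blue, green, red), "fov_y" (degrees; the focal length in pixels is half the picture's height over the tangent of half this angle, whatever the lens; pixels are square), "cx", "cy" (the principal point, pixels), "eye" and "rotation" of the camera in the world; the wrist camera has in their place "T_tool_cam" (4x4, takes a point from camera to tool coordinates, whose origin is the TCP and whose axes are the flange's). Camera axes: x right, y down, z forward; pixel columns grow to the right and rows downward; lengths in m; the calibration is good to about 2 mm. The wrist camera is an equidistant fisheye: a pixel r from the principal point sees the ray r / f radians off the axis. A picture is of the moment at which its call begins: read the wrist's pose just before it. There is no depth.
- manip.job_done(): hands the job in; it is judged then, once.
The state is a dict: "time": time; "joint_pos": joint angles; "joint_vel": joint speeds; "joint_efforts": joint torques, N m; "tool_pos": TCP position; "tool_rot": TCP orientation; "contact_force": force on the tool from outside, world axes, zero at the start; "ft_torque": the same for the moment, N m; "gripper_width": opening from 0.0 (shut) to 1.0 (fully open); "grasp_force": force on a finger pad.
Only numpy, scipy, OpenCV 4.12 (cv2) and the standard library are available. Lean on these libraries where they do the work, as an engineer would, in place of code of your own. Each camera call takes 0.05 s, during which the arm holds its last target. There are 200 camera calls.

## Working session

There is one attempt and no reset: what is moved stays moved. The work goes in short steps, Python scripts to look and compute and a tool call to move; the robot and the scene stay as the last step left them, time stands still between calls to the robot, and variables do not carry over. Pictures are saved under pics/ and viewed, at most 10 in all, crops included, and the job is handed in when it is done.

Besides the shell and the picture viewer there is one more tool, called after ">>>" as name(argument=value, ...) on one line, values as JSON. move_arm: Moves the arm, as the interface text tells. Its arguments: {"type":"object","properties":{"increments":{"type":"array"}},"required":["increments"]}

```bash
mkdir -p pics; python3 - <<'E'
from plant import manip
import cv2,pickle
s=manip.state();print(s)
d={}
for n in("scene","top"):
    f=manip.grab_frame(n);d[n]=f;cv2.imwrite(f"pics/{n}0.png",f["image"]);print({k:v for k,v in f.items() if k!="image"})
pickle.dump(d,open("f0.pkl","wb"))
E
```

```text
{'time': 0.0, 'joint_pos': array([ 1.02497988e+00,  5.33561133e-02,  1.61430929e+00,  2.06843193e-05,
        1.47595618e+00, -1.18991092e-01]), 'joint_vel': array([-0.00130464, -0.00115025,  0.00063075, -0.0002406 , -0.00246764,
        0.00018198]), 'joint_efforts': array([ 9.44128733e-04, -3.93686306e+01, -3.70179141e+01,  1.20095306e-04,
        7.04934428e-03, -1.90685569e-05]), 'tool_pos': array([0.25840623, 0.56840182, 0.23005433]), 'tool_rot': array([-3.40767523e-04,  2.11797240e-01,  9.77313102e-01, -9.55574691e-04]), 'contact_force': array([-0.38857713, -0.52112975, -0.64816819]), 'ft_torque': array([-0.00310507, -0.01724276, -0.0472554 ]), 'grasp_force': 0.0, 'gripper_width': 1.0002250620554425}
{'fov_y': 49.61675608182056, 'cx': 255.46653574256618, 'cy': 193.94974045308567, 'eye': array([ 0.89167382, -0.71226967,  1.01822964]), 'rotation': array([-0.33883413,  0.90685088,  0.23781366, -0.07910489])}
{'fov_y': 52.83134823460648, 'cx': 250.1081281899024, 'cy': 187.64218110329492, 'eye': array([ 0.43460452, -0.00865575,  1.11189535]), 'rotation': array([-0.0285482 ,  0.71496368, -0.69790005,  0.03078075])}
```

View pics/scene0.png

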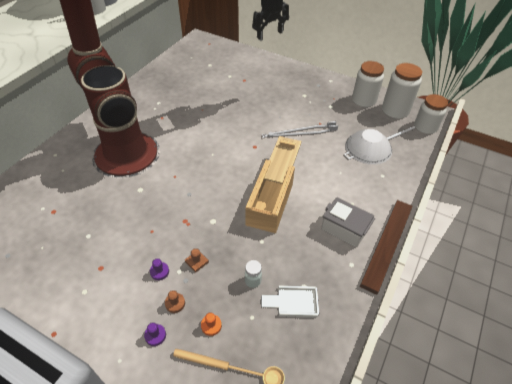

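View pics/top0.png

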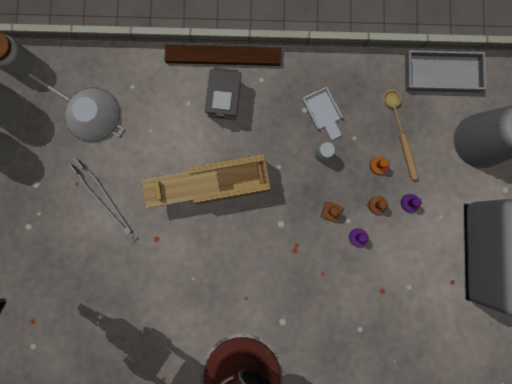

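The two views agree. Candidates in the top view:
- Brown round stamp, about (378,205)
- Brown square stamp, (332,211)
- Orange look-alike, (380,165)
- Purple look-alikes, (411,203) and (359,237)

By description I choose the brown round one at (378,205), which is at (175,300) in the scene view. The box's open end with the lid drawn out points left (rib at about (152,191)), and its stop end is near (265,174). One close crop will check the choice.

```bash
cat > h.py <<'E'
import numpy as np,cv2,pickle
from scipy.spatial.transform import Rotation as R
def rot(q): return R.from_quat(np.r_[q[1:],q[0]])
def ray(f,p):
    fl=f["image"].shape[0]/2/np.tan(np.radians(f["fov_y"]/2))
    d=np.array([(p[0]-f["cx"])/fl,(p[1]-f["cy"])/fl,1.]);return f["eye"],rot(f["rotation"]).apply(d/np.linalg.norm(d))
def onz(f,p,z):
    e,d=ray(f,p);return e+d*(z-e[2])/d[2]
def proj(f,P):
    c=rot(f["rotation"]).inv().apply(np.array(P)-f["eye"]);fl=f["image"].shape[0]/2/np.tan(np.radians(f["fov_y"]/2))
    return np.array([f["cx"],f["cy"]])+fl*c[:2]/c[2]
def tri(a,b):
    (e1,d1),(e2,d2)=a,b
    t=np.linalg.lstsq(np.c_[d1,-d2],e2-e1,rcond=None)[0];p,q=e1+t[0]*d1,e2+t[1]*d2
    return (p+q)/2,np.linalg.norm(p-q)
E
python3 - <<'E'
from h import *
d=pickle.load(open("f0.pkl","rb"))
t,s=d["top"]["image"],d["scene"]["image"]
z=lambda im,x,y,w,h,k:cv2.resize(im[y:y+h,x:x+w],None,fx=k,fy=k,interpolation=cv2.INTER_CUBIC)
a=np.hstack([z(t,312,185,80,50,5),z(s,145,240,80,80,5)[:250*2][:400][150-0:400]]) if 0 else None
A=z(t,315,180,80,60,5);B=z(s,150,240,80,80,5)[:, :400][60:360];C=z(t,135,145,140,70,5)[:, :700]
out=np.zeros((600,800,3),np.uint8);out[:300,:400]=A;out[:300,400:]=B
C=z(t,135,147,160,60,5);out[300:,:]=C
cv2.imwrite("pics/crop.png",out)
E
```

```text
(no output)
```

View pics/crop.png

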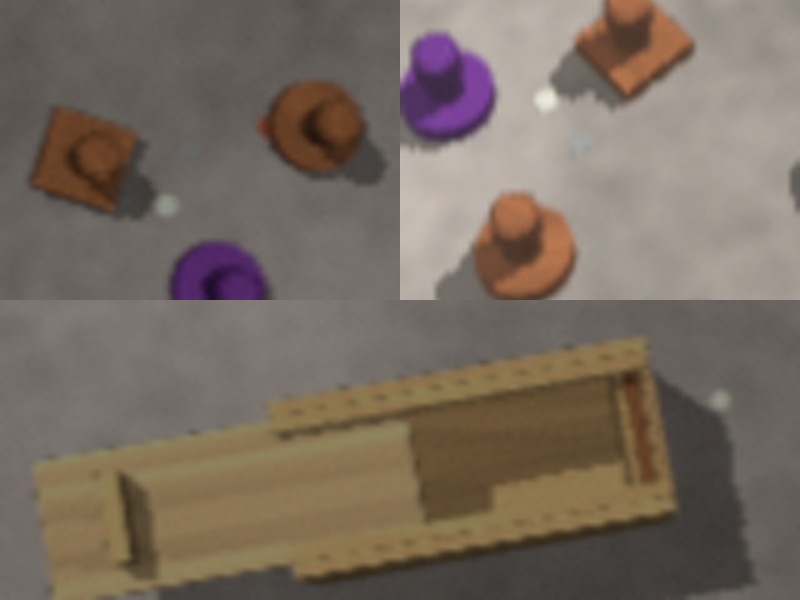

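The crop confirms it: the brown stamp with the round foot is at top pixel (378,205), the square one is at (333,211), and the purple one lies below. The box corners are visible, with the lid rib at about (158,190).

```bash
python3 - <<'E'
from h import *
d=pickle.load(open("f0.pkl","rb"));T,S=d["top"],d["scene"]
o=lambda u,v,x,y:((u+.5)/5-.5+x,(v+.5)/5-.5+y)
for z in(.087,):
  c=[onz(T,o(u,v-300,135,147),z) for u,v in((645,340),(675,512),(295,578),(270,403))]
  for p in c:print(p.round(4))
  print([np.linalg.norm(c[i]-c[(i+1)%4]).round(4) for i in range(4)])
ctr=sum(c)/4
x=(c[2]+c[3]-c[0]-c[1])/2;x/=np.linalg.norm(x);print("ctr",ctr,"yaw",np.arctan2(x[1],x[0]))
rb=onz(T,o(116,520-300,135,147),.1);print("rib",rb,"along",(rb-ctr)@x)
le=onz(T,o(413,472-300,135,147),.08);print("lid edge along",(le-ctr)@x)
# stamp by mask
for n,f,c0 in(("top",T,(378,205)),("scene",S,(175,300))):
  h=cv2.cvtColor(f["image"],cv2.COLOR_BGR2HSV)
  m=cv2.inRange(h,(3,110,40),(14,225,255))
  k,l,st,ce=cv2.connectedComponentsWithStats(m)
  i=l[c0[1]-15:c0[1]+15,c0[0]-15:c0[0]+15];j=np.bincount(i[i>0]).argmax()
  print(n,st[j],ce[j],onz(f,ce[j],.014))
print("foot T",onz(T,o(316,126,315,180),.014),"knob T",onz(T,o(342,121,315,180),.056))
print("foot S",onz(S,o(525-400,250+60,150,240),.014),"knob S",onz(S,o(516-400,207+60,150,240),.056))
for P in ([*onz(T,o(316,126,315,180),.014)[:2],.056],):print(proj(T,P),proj(S,P))
# ledge height check: stop-end lip corner near scene
for p in c:
  print(proj(S,p)) if len(np.shape(p)) else 0
E
```

```text
[ 0.6106 -0.0449  0.087 ]
[ 0.5185 -0.0628  0.087 ]
[0.4785 0.138  0.087 ]
[0.5716 0.1547 0.087 ]
[np.float64(0.0938), np.float64(0.2047), np.float64(0.0946), np.float64(0.2034)]
ctr [0.54480826 0.04624898 0.087     ] yaw 1.7655167662495665
rib [0.50609077 0.23103212 0.1       ] along 0.18878260805504635
lid edge along 0.03242468840520746
top [367 196  20  18 262] [377.25572519 204.72137405] [ 0.48706947 -0.37367366  0.014     ]
scene [165 291  20  22 313] [174.23003195 301.58785942] [ 0.48390863 -0.37575341  0.014     ]
foot T [ 0.48688325 -0.37522237  0.014     ] knob T [ 0.48796353 -0.37545136  0.056     ]
foot S [ 0.48476267 -0.3753091   0.014     ] knob S [ 0.48388831 -0.37259819  0.056     ]
[382.91829718 204.1927608 ] [173.14247325 294.36258094]
[277.14637134 216.01693749]
[245.7904564  207.68287024]
[266.32591924 160.15036469]
[295.02153812 167.37233922]
```

```bash
python3 - <<'E'
from h import *
d=pickle.load(open("f0.pkl","rb"));s=d["scene"]["image"]
cv2.imwrite("pics/boxs.png",cv2.resize(s[125:245,230:340],None,fx=5,fy=5,interpolation=cv2.INTER_CUBIC))
E
```

```text
(no output)
```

View pics/boxs.png

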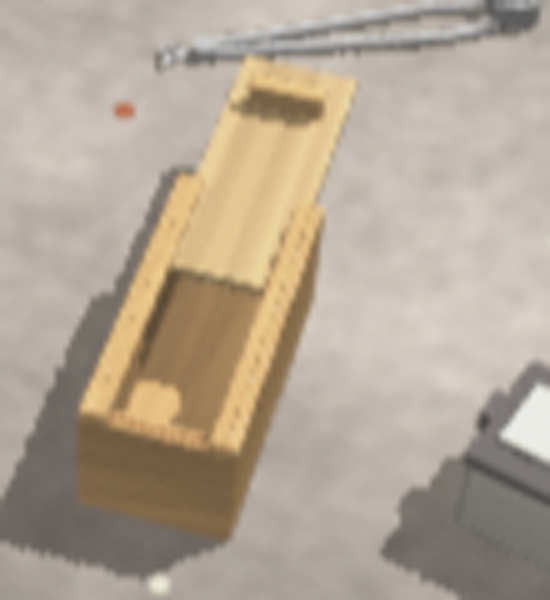

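The predicted scene pixels of the box corners match those observed: (277,216) and (246,207). So the box stands at z=0. Its origin is about (0.545,0.045), yaw 1.766, with the lid about 0.13 open. The stamp is at about (0.486,-0.375). I'll turn the tool's y axis to the box's x, then travel.

>>> move_arm(increments=[0, 0, 0, -0.125, 1, 0, 0, 0, -0.125, 1, 0, 0, 0, -0.125, 1, 0, 0, 0, -0.125, 1, 0, 0, 0, -0.124, 1, -2, -40, 0, 0, 0.7, -2, -40, 0, 0, 0.7, -2, -40, 0, 0, 0.7])

```text
time: 0.77
tool_pos: [0.2878, 0.4511, 0.2302]
tool_rot: [-0.001, -0.099, 0.995, -0.001]
contact_force: [1.7, -0.6, 0.1]
gripper_width: 0.701
grasp_force: 0.0
```

>>> move_arm(increments=[-2, -40, 0, 0, 0.7, -2, -40, 0, 0, 0.7, -2, -40, 0, 0, 0.7, -2, -40, 0, 0, 0.7, -2, -40, 0, 0, 0.7, -2, -40, 0, 0, 0.7, -2, -40, 0, 0, 0.7, -2, -40, 0, 0, 0.7])

```text
time: 1.43
tool_pos: [0.3662, 0.14, 0.231]
tool_rot: [0.0, -0.099, 0.995, 0.0]
contact_force: [1.1, -1.1, 0.7]
gripper_width: 0.701
grasp_force: 0.0
```

>>> move_arm(increments=[-2, -40, 0, 0, 0.7, -2, -40, 0, 0, 0.7, -2, -40, 0, 0, 0.7, -2, -40, 0, 0, 0.7, -2, -40, 0, 0, 0.7, -2, -40, 0, 0, 0.7, -2, -40, 0, 0, 0.7, -2, -40, 0, 0, 0.7])

```text
time: 2.1
tool_pos: [0.4446, -0.171, 0.2309]
tool_rot: [-0.0, -0.098, 0.995, 0.0]
contact_force: [1.1, 0.1, 0.2]
gripper_width: 0.698
grasp_force: 0.0
```

>>> move_arm(increments=[0, -35, 0, 0, 0.7, 0, -35, 10, 0, 0.7, 0, -35, 10, 0, 0.7, 0, -35, 10, 0, 0.7, 0, -34, 10, 0, 0.7, 0, -34, 0, 0, 0.7, 0, 0, 0, 0, 0.7])

```text
time: 2.68
tool_pos: [0.485, -0.3773, 0.189]
tool_rot: [-0.001, -0.096, 0.995, 0.0]
contact_force: [-1.0, -0.1, 0.3]
gripper_width: 0.695
grasp_force: 0.0
```

```bash
python3 - <<'E'
from h import *
from plant import manip
s=manip.state();f=manip.grab_frame("wrist");pickle.dump((s,f),open("w1.pkl","wb"))
print(s["tool_pos"],s["tool_rot"],{k:v for k,v in f.items() if k!="image"})
cv2.imwrite("pics/w1.png",f["image"])
E
```

```text
[ 0.48497551 -0.37725605  0.18900316] [-1.11076284e-03 -9.64101265e-02  9.95341061e-01  1.64213857e-04] {'fov_y': 65.70646984690485, 'cx': 256.0612098996095, 'cy': 191.92608918226307, 'T_tool_cam': array([[ 8.54384185e-05, -9.60349313e-01, -2.78799553e-01,
         7.03216388e-02],
       [ 9.99999374e-01,  3.92972827e-04, -1.04717822e-03,
        -1.53666433e-03],
       [ 1.11521753e-03, -2.78799289e-01,  9.60348745e-01,
        -1.42232864e-01],
       [ 0.00000000e+00,  0.00000000e+00,  0.00000000e+00,
         1.00000000e+00]])}
```

View pics/w1.png

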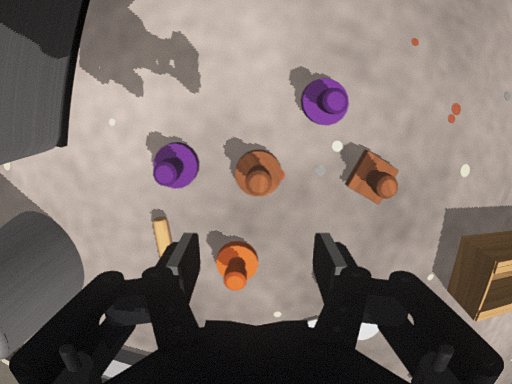

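The wrist view shows the brown round stamp below, with its knob at (258,181) and its foot centred at about (259,171). The fingers are clear of its neighbours.

```bash
cat >> h.py <<'E'
def wray(s,f,p):
    fl=f["image"].shape[0]/2/np.tan(np.radians(f["fov_y"]/2))
    v=np.array([p[0]-f["cx"],p[1]-f["cy"]]);r=np.hypot(*v);a=r/fl
    d=np.r_[np.sin(a)*v/max(r,1e-9),np.cos(a)];T=f["T_tool_cam"];q=rot(s["tool_rot"])
    return s["tool_pos"]+q.apply(T[:3,3]),q.apply(T[:3,:3]@d)
def wonz(s,f,p,z):
    e,d=wray(s,f,p);return e+d*(z-e[2])/d[2]
def need(s,P):
    return (rot(s["tool_rot"]).inv().apply(np.array(P)-s["tool_pos"])*1e3).round(1)
E
python3 - <<'E'
from h import *
s,f=pickle.load(open("w1.pkl","rb"))
h=cv2.cvtColor(f["image"],cv2.COLOR_BGR2HSV);m=cv2.inRange(h,(3,110,40),(14,215,255))
k,l,st,ce=cv2.connectedComponentsWithStats(m);j=l[172,250];print(st[j],ce[j])
F=wonz(s,f,(259.5,172),.014);K=wonz(s,f,(258,180),.054);print(F,K,wonz(s,f,ce[j],.02))
print(need(s,[.486,-.375,.022]), need(s,[*((F+K)/2)[:2],.022]))
E
```

```text
[ 235  150   50   46 1688] [258.26244076 172.8992891 ]
[ 0.48336829 -0.37556958  0.014     ] [ 0.48293912 -0.37755759  0.054     ] [ 0.48332883 -0.37699478  0.02      ]
[ -1.8   1.9 167. ] [  1.3   0.9 167. ]
```

>>> move_arm(increments=[0, 0, 35, 0, 0.7, 0, 1, 35, 0, 0.7, 0, 0, 35, 0, 0.7, 0, 0, 30, 0, 0.7, 0, 0, 22, 0, 0.7, 0, 0, 10, 0, 0.7, 0, 0, 0, 0, 0.7, 0, 0, 0, 0, 0])

```text
time: 3.4
tool_pos: [0.4857, -0.3715, 0.025]
tool_rot: [0.0, -0.099, 0.995, -0.0]
contact_force: [-0.1, -0.4, 0.6]
gripper_width: 0.577
grasp_force: 0.0
```

>>> move_arm(increments=[0, 0, 0, 0, 0, 0, 0, 0, 0, 0, 0, 0, 0, 0, 0, 0, 0, 0, 0, 0, 0, 0, 0, 0, 0, 0, 0, 0, 0, 0])

```text
time: 3.9
tool_pos: [0.487, -0.3733, 0.0272]
tool_rot: [0.002, -0.098, 0.995, -0.002]
contact_force: [0.1, 0.0, 6.0]
gripper_width: 0.282
grasp_force: 59.0
```

>>> move_arm(increments=[0, 0, -10, 0, 0, 0, 0, -30, 0, 0, 0, 0, -40, 0, 0, 0, 0, -40, 0, 0, 0, 0, -30, 0, 0, 0, 0, -10, 0, 0, 0, 0, 0, 0, 0])

```text
time: 4.48
tool_pos: [0.487, -0.3734, 0.1894]
tool_rot: [0.003, -0.098, 0.995, -0.003]
contact_force: [0.1, 0.1, -0.5]
gripper_width: 0.287
grasp_force: 59.1
```

```bash
python3 - <<'E'
from h import *
from plant import manip
s=manip.state();f=manip.grab_frame("wrist");g=manip.grab_frame("scene");pickle.dump((s,f,g),open("w2.pkl","wb"))
print(s["tool_pos"],s["tool_rot"],s["gripper_width"],s["contact_force"])
P=[proj(g,s["tool_pos"])][0].astype(int);print(P)
z=cv2.resize(g["image"][P[1]-60:P[1]+60,P[0]-50:P[0]+50],(400,480),interpolation=cv2.INTER_CUBIC)
w=cv2.resize(f["image"][140:380,156:356],(400,480),interpolation=cv2.INTER_CUBIC)
cv2.imwrite("pics/w2.png",np.hstack([z,w]))
E
```

```text
[ 0.48703152 -0.37343931  0.18937679] [ 0.00261415 -0.09847785  0.9951308  -0.00315816] 0.2868250629911485 [ 0.11547584  0.06087089 -0.49901656]
[165 266]
```

View pics/w2.png

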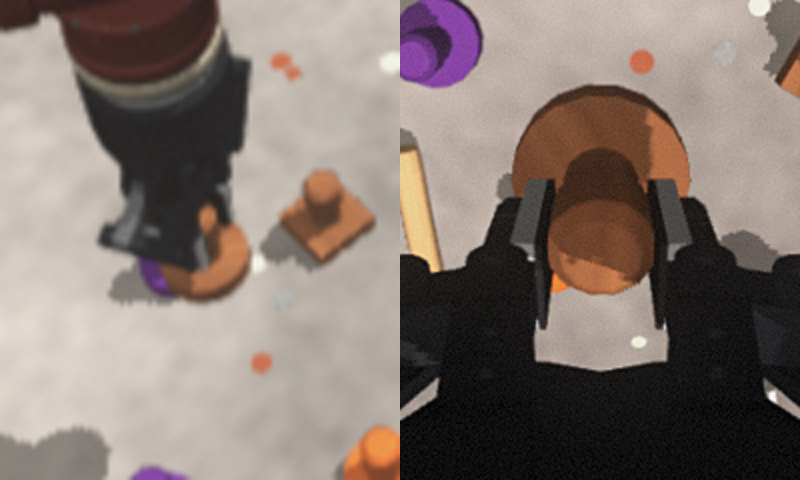

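The stamp is held upright. Knob top at wrist pixel (256,264), foot centre at about (256,226). Next I work out the axis offset in the tool frame and the shift to the box.

```bash
python3 - <<'E'
from h import *
s,f,g=pickle.load(open("w2.pkl","rb"));z0=s["tool_pos"][2]-.0272
K=wonz(s,f,(256,264),z0+.056);F=wonz(s,f,(256.5,228),z0+.014)
for n,P in(("knob",K),("foot",F)):print(n,P,need(s,P))
print(need(s,[.5512,.0139,.0272+.008]))
q=rot(s["tool_rot"]).as_matrix();print(q.round(4))
E
```

```text
knob [ 0.48263393 -0.37583469  0.21817679] [  4.6  -1.7 -28.8]
foot [ 0.48355549 -0.37570841  0.17617679] [ 3.9 -1.5 13.2]
[-138.1  368.3  152.3]
[[-0.9806 -0.196   0.0058]
 [-0.196   0.9806 -0.0058]
 [-0.0046 -0.0068 -1.    ]]
```

>>> move_arm(increments=[-14, 36, 0, 0, 0, -14, 36, 0, 0, 0, -14, 36, 0, 0, 0, -14, 36, 0, 0, 0, -14, 36, 0, 0, 0, -14, 36, 0, 0, 0, -14, 36, 0, 0, 0, -14, 36, 0, 0, 0])

```text
time: 5.25
tool_pos: [0.5369, -0.0652, 0.1805]
tool_rot: [-0.003, -0.098, 0.995, 0.001]
contact_force: [1.5, -0.3, -0.3]
gripper_width: 0.279
grasp_force: 59.1
```

>>> move_arm(increments=[-14, 36, 0, 0, 0, -14, 35, 0, 0, 0, 0, 9, 0, 0, 0, 0, 0, 0, 0, 0, 0, 0, 0, 0, 0])

```text
time: 5.67
tool_pos: [0.5492, 0.0164, 0.1817]
tool_rot: [-0.002, -0.099, 0.995, 0.0]
contact_force: [-0.8, -0.4, -0.4]
gripper_width: 0.286
grasp_force: 59.2
```

```bash
python3 - <<'E'
from h import *
from plant import manip
s=manip.state();f=manip.grab_frame("wrist");pickle.dump((s,f),open("w3.pkl","wb"))
print(s["tool_pos"],s["tool_rot"],s["gripper_width"])
cv2.imwrite("pics/w3.png",cv2.resize(f["image"],(800,600),interpolation=cv2.INTER_CUBIC))
E
```

```text
[0.54920859 0.01642104 0.18168256] [-2.21188668e-03 -9.89856901e-02  9.95086397e-01  5.26899819e-05] 0.2856966187383811
```

View pics/w3.png

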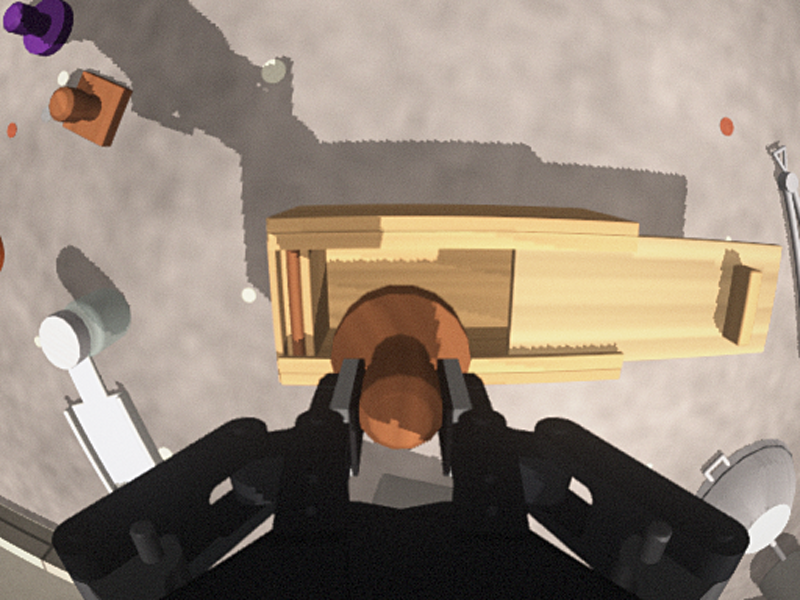

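The wrist view shows the held stamp with its foot at about (400,350), the lip inner edges at rows 249 and 356, the lid edge at column 513, the rib at (742,305) and the ridge at column 295.

```bash
python3 - <<'E'
from h import *
s,f=pickle.load(open("w3.pkl","rb"))
def t(u,v,z,n):
    p=wonz(s,f,((u+.5)*.64-.5,(v+.5)*.64-.5),z);print(n,p.round(4),need(s,p))
for a in [(268,220,.087,"farLipOut -x"),(637,223,.087,"farLipOut +x"),(282,384,.087,"nearOut -x"),(620,379,.087,"nearOut +x"),(340,250,.087,"farIn"),(600,250,.087,"farIn"),(600,346,.087,"nearIn"),(513,300,.08,"lid edge"),(742,267,.1,"rib top far"),(738,344,.1,"rib near"),(295,300,.074,"ridge"),(401,420,s["tool_pos"][2]+.0288,"knob"),(401,357,s["tool_pos"][2]-.0132,"foot")]:t(*a)
E
```

```text
farLipOut -x [ 0.5184 -0.0624  0.087 ] [ 45.3 -71.3  94.8]
farLipOut +x [0.4776 0.1351 0.087 ] [ 46.4 130.4  95. ]
nearOut -x [ 0.6107 -0.043   0.087 ] [-49.  -70.5  94.4]
nearOut +x [0.5703 0.1562 0.087 ] [-48.7 132.8  94.5]
farIn [ 0.5272 -0.0218  0.087 ] [ 28.7 -33.2  94.8]
farIn [0.4978 0.1164 0.087 ] [ 30.3 108.1  94.9]
nearIn [0.5519 0.1345 0.087 ] [-26.3 115.2  94.6]
lid edge [0.5371 0.0763 0.08  ] [ -0.4  61.  101.7]
rib top far [0.4829 0.2116 0.1   ] [ 26.2 204.3  81.9]
rib near [0.53   0.2302 0.1   ] [-23.7 213.4  81.7]
ridge [ 0.563  -0.0439  0.074 ] [ -2.1 -61.9 107.6]
knob [0.5474 0.0145 0.2105] [  2.3  -1.5 -28.8]
foot [0.5458 0.0142 0.1685] [ 3.7 -1.5 13.2]
```

>>> move_arm(increments=[-4, -2, 0, 0, 0, 0, 0, 30, 0, 0, 0, 0, 30, 0, 0, 0, 0, 30, 0, 0, 0, 0, 25, 0, 0, 0, 0, 18, 0, 0, 0, 0, 8, 0, 0, 0, 0, 0, 0, 0])

```text
time: 6.38
tool_pos: [0.5532, 0.0141, 0.0407]
tool_rot: [-0.002, -0.097, 0.995, 0.0]
contact_force: [-0.3, -0.5, -1.2]
gripper_width: 0.287
grasp_force: 59.2
```

>>> move_arm(increments=[0, 0, 2, 0, 0, 0, 0, 2, 0, 0, 0, 0, 0, 0, 0])

```text
time: 6.63
tool_pos: [0.5561, 0.0148, 0.0407]
tool_rot: [0.001, -0.098, 0.995, -0.0]
contact_force: [0.3, 0.3, -1.4]
gripper_width: 0.283
grasp_force: 59.2
```

>>> move_arm(increments=[0, 0, 1, 0, 0, 0, 0, 1, 0, 0, 0, 0, 0, 0, 0])

```text
time: 6.88
tool_pos: [0.5552, 0.0153, 0.0377]
tool_rot: [0.0, -0.099, 0.995, -0.0]
contact_force: [-0.5, 0.6, -0.3]
gripper_width: 0.281
grasp_force: 59.2
```

>>> move_arm(increments=[0, 0, 1, 0, 0, 0, 0, 1, 0, 0, 0, 0, 0, 0, 0])

```text
time: 7.13
tool_pos: [0.5549, 0.0153, 0.0352]
tool_rot: [-0.0, -0.098, 0.995, -0.0]
contact_force: [1.2, -0.9, -1.2]
gripper_width: 0.282
grasp_force: 59.2
```

>>> move_arm(increments=[0, 0, 1, 0, 0, 0, 0, 0, 0, 0, 0, 0, 0, 0, 0])

```text
time: 7.38
tool_pos: [0.555, 0.0152, 0.0352]
tool_rot: [-0.0, -0.098, 0.995, -0.0]
contact_force: [-1.8, -0.8, 5.0]
gripper_width: 0.287
grasp_force: 59.8
```

Contact at the expected floor height, so I release and withdraw.

>>> move_arm(increments=[0, 0, 0, 0, 0.5, 0, 0, 0, 0, 0.5, 0, 0, 0, 0, 0.5, 0, 0, 0, 0, 0.5])

```text
time: 7.72
tool_pos: [0.5548, 0.0152, 0.0341]
tool_rot: [-0.0, -0.098, 0.995, 0.0]
contact_force: [0.8, 0.7, -0.0]
gripper_width: 0.497
grasp_force: 0.0
```

>>> move_arm(increments=[0, 0, -15, 0, 0.5, 0, 0, -25, 0, 0.5, 0, 0, -35, 0, 0.5, 0, 0, -35, 0, 0.5, 0, 0, -35, 0, 0, 0, 0, 0, 0, 0, 0, 0, 0, 0, 0, 0, 0, 0, 0, 0])

```text
time: 8.38
tool_pos: [0.5546, 0.0153, 0.1787]
tool_rot: [-0.0, -0.098, 0.995, 0.0]
contact_force: [-0.2, -0.8, -1.2]
gripper_width: 0.003
grasp_force: 0.0
```

```bash
python3 - <<'E'
from h import *
from plant import manip
s=manip.state();f=manip.grab_frame("wrist");pickle.dump((s,f),open("w4.pkl","wb"))
print(s["tool_pos"],s["tool_rot"],s["gripper_width"])
cv2.imwrite("pics/w4.png",cv2.resize(f["image"],(800,600),interpolation=cv2.INTER_CUBIC))
E
```

```text
[0.55460223 0.01527729 0.17872976] [-3.12072293e-04 -9.84519493e-02  9.95141755e-01  5.26057432e-05] 0.002632291776066919
```

View pics/w4.png

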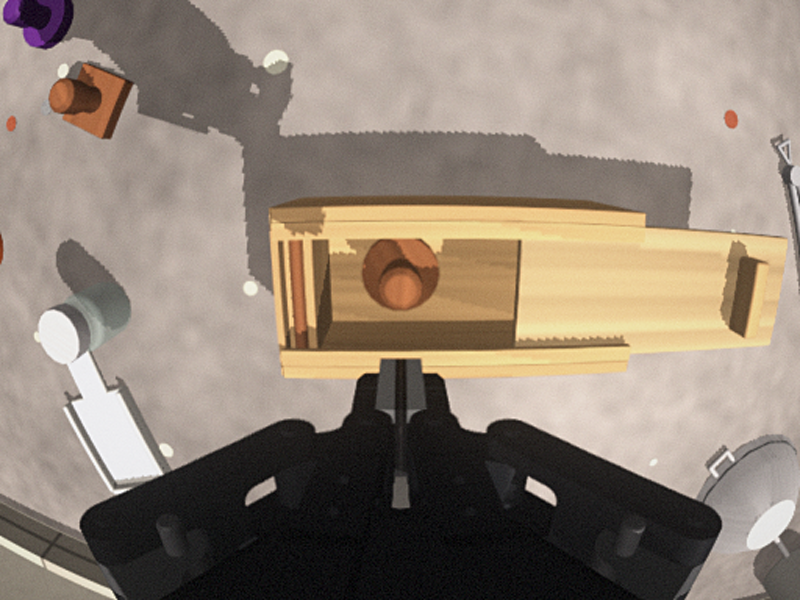

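The stamp stands upright in the box (knob at (401,290)), with the lid edge at column 517 and the rib's +x face at about column 766. Next I go behind the rib with shut fingers.

```bash
python3 - <<'E'
from h import *
s,f=pickle.load(open("w4.pkl","rb"))
for u,v,z,n in [(271,208,.087,"farOut-"),(645,213,.087,"farOut+"),(285,377,.087,"nearOut-"),(627,371,.087,"nearOut+"),(517,290,.08,"lid edge"),(768,262,.1,"rib+"),(757,337,.1,"rib+"),(745,259,.1,"rib-"),(735,332,.1,"rib-"),(401,290,.062,"knob")]:
    p=wonz(s,f,((u+.5)*.64-.5,(v+.5)*.64-.5),z);print(n,p.round(4),need(s,p))
E
```

```text
farOut- [ 0.5171 -0.062   0.087 ] [ 51.8 -68.5  91.8]
farOut+ [0.4768 0.1358 0.087 ] [ 52.6 133.5  91.8]
nearOut- [ 0.61   -0.0424  0.087 ] [-43.1 -67.4  91.7]
nearOut+ [0.5694 0.1561 0.087 ] [-42.1 135.2  91.7]
lid edge [0.5363 0.075  0.08  ] [ 6.2 62.1 98.7]
rib+ [0.4804 0.2296 0.1   ] [ 30.7 224.7  78.8]
rib+ [0.528  0.2418 0.1   ] [-18.4 227.3  78.8]
rib- [0.4836 0.2082 0.1   ] [ 31.7 203.1  78.8]
rib- [0.5283 0.2195 0.1   ] [-14.3 205.4  78.8]
knob [0.5536 0.0136 0.062 ] [  1.3  -1.5 116.7]
```

>>> move_arm(increments=[1, 38, 0, 0, 0, 1, 38, 0, 0, 0, 1, 38, 0, 0, 0, 1, 38, 0, 0, 0, 0, 38, 0, 0, 0, 0, 38, 0, 0, 0, 0, 38, 0, 0, 0, 0, 0, 0, 0, 0])

```text
time: 9.1
tool_pos: [0.4958, 0.2801, 0.1767]
tool_rot: [-0.002, -0.101, 0.995, 0.001]
contact_force: [-0.1, -0.6, 0.2]
gripper_width: -0.003
grasp_force: 0.0
```

>>> move_arm(increments=[0, 0, 25, 0, 0, 0, 0, 30, 0, 0, 0, 0, 22, 0, 0, 0, 0, 10, 0, 0, 0, 0, 2, 0, 0, 0, 0, 0, 0, 0])

```text
time: 9.6
tool_pos: [0.4981, 0.2747, 0.0888]
tool_rot: [-0.001, -0.098, 0.995, -0.0]
contact_force: [0.4, 0.5, 0.8]
gripper_width: 0.006
grasp_force: 0.0
```

>>> move_arm(increments=[0, -6, 0, 0, 0, 0, -6, 0, 0, 0, 0, -6, 0, 0, 0, 0, -6, 0, 0, 0, 0, 0, 0, 0, 0])

```text
time: 10.02
tool_pos: [0.5045, 0.2507, 0.0913]
tool_rot: [0.001, -0.098, 0.995, 0.0]
contact_force: [-0.1, -0.0, 0.3]
gripper_width: -0.001
grasp_force: 0.0
```

>>> move_arm(increments=[0, 0, 3, 0, 0, 0, -5, 0, 0, 0, 0, -10, 0, 0, 0, 0, -10, 0, 0, 0, 0, -10, 0, 0, 0, 0, -10, 0, 0, 0, 0, -10, 0, 0, 0, 0, -10, 0, 0, 0])

```text
time: 10.68
tool_pos: [0.5166, 0.1868, 0.0873]
tool_rot: [0.0, -0.098, 0.995, 0.0]
contact_force: [1.0, 2.1, -0.1]
gripper_width: -0.003
grasp_force: 0.8
```

>>> move_arm(increments=[0, -8, 0, 0, 0, 0, -8, 0, 0, 0, 0, -8, 0, 0, 0, 0, -8, 0, 0, 0, 0, -6, 0, 0, 0, 0, -6, 0, 0, 0, 0, 0, 0, 0, 0])

```text
time: 11.27
tool_pos: [0.5249, 0.1436, 0.0872]
tool_rot: [-0.0, -0.098, 0.995, -0.0]
contact_force: [-0.0, -0.1, 0.8]
gripper_width: -0.0
grasp_force: 0.0
```

>>> move_arm(increments=[0, -4, 0, 0, 0, 0, -4, 0, 0, 0, 0, -4, 0, 0, 0, 0, 0, 0, 0, 0])

```text
time: 11.6
tool_pos: [0.5269, 0.1335, 0.0871]
tool_rot: [-0.0, -0.098, 0.995, 0.001]
contact_force: [-1.1, 3.6, 0.6]
gripper_width: -0.001
grasp_force: 1.9
```

>>> move_arm(increments=[0, -4, 0, 0, 0, 0, -4, 0, 0, 0, 0, 0, 0, 0, 0])

```text
time: 11.85
tool_pos: [0.5287, 0.1254, 0.0872]
tool_rot: [-0.0, -0.098, 0.995, 0.001]
contact_force: [-0.1, 3.6, -0.3]
gripper_width: -0.001
grasp_force: 2.2
```

>>> move_arm(increments=[0, -4, 0, 0, 0, 0, -4, 0, 0, 0, 0, 0, 0, 0, 0])

```text
time: 12.1
tool_pos: [0.5288, 0.1246, 0.0874]
tool_rot: [-0.001, -0.098, 0.995, 0.009]
contact_force: [-4.7, 29.6, 1.8]
gripper_width: 0.0
grasp_force: 14.7
```

The force rose to 30 N at the expected home position, so I back off and look.

>>> move_arm(increments=[0, 10, 0, 0, 0, 0, 20, 0, 0, 0, 0, 0, -30, 0, 0, 0, 0, -40, 0, 0, 0, 0, -40, 0, 0, 0, 0, -30, 0, 0, 0, 0, 0, 0, 0])

```text
time: 12.68
tool_pos: [0.5287, 0.1467, 0.2365]
tool_rot: [0.007, -0.098, 0.995, -0.001]
contact_force: [-0.2, 1.1, 0.8]
gripper_width: -0.002
grasp_force: 0.0
```

```bash
python3 - <<'E'
from h import *
from plant import manip
s=manip.state();f=manip.grab_frame("wrist");g=manip.grab_frame("top");pickle.dump((s,f,g),open("w5.pkl","wb"))
print(s["tool_pos"],s["tool_rot"])
w=cv2.resize(f["image"],(800,600))
a=cv2.resize(f["image"][80:330,60:400],(544,400),interpolation=cv2.INTER_CUBIC)
cv2.imwrite("pics/w5.png",w)
E
```

```text
[0.5287012  0.14666348 0.23650286] [ 7.34099681e-03 -9.83759647e-02  9.95122039e-01 -6.38301654e-04]
```

View pics/w5.png

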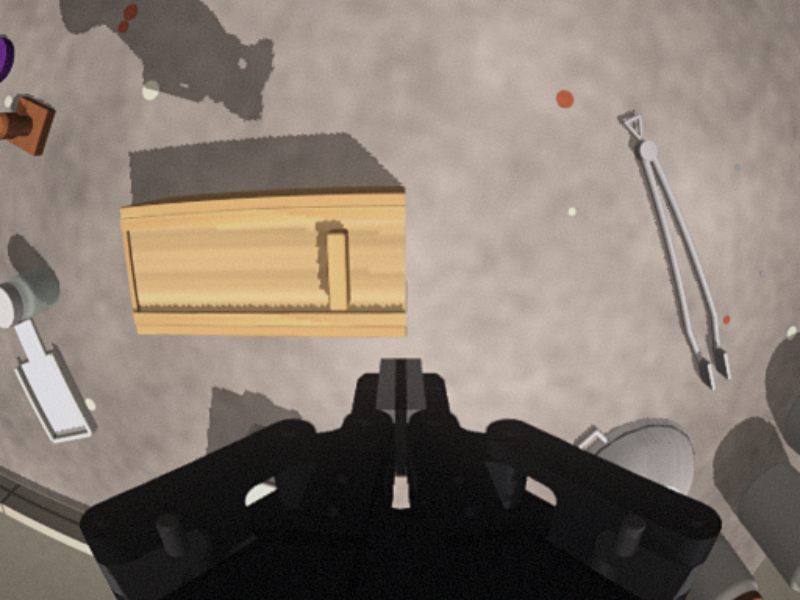

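The ridge is fully covered, the lid meets the stop board at column 135, and its outer end is flush with the box end at column 406. The lid is home, so I hand in.

```bash
python3 -c "
from plant import manip
print(manip.job_done())"
```

```text
the job is handed in; nothing more can be done
None
```

I stood the round stamp upright on the box floor, pushed the lid over the ridge to its stop, and handed the job in at about 13 s; the verdict was not shown.

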